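# Touch off on the red tool setter

## Robot

A 6-joint arm with a two-finger parallel gripper is mounted at the origin on a cart in front of the work surface, level with it; the furniture and walls round the work are solid. World frame = base frame: x ahead of the robot, y to its left, z up, the work surface at z = 0. Lengths are in m, angles in rad, forces in N, time in s.
With the tool pointing down it reaches from about 0.25 to 0.8 m from the base axis. Payload 3.9 kg.
Tool frame: the origin (TCP) lies midway between the tips of the shut fingers; the grasp point (between the pads) lies 19 mm behind it (grasp_offset is the distance from the TCP to the grasp point, in m); z points along the fingers, y is the line along which they close (so a half turn about z gives the same grasp; the last joint's range is limited). The gripper opens to 85 mm and grips with 20 to 120 N. Pads are 22 mm wide; open, the fingers measure 114 mm over their backs; the gripper's body (76 mm by 85 mm) begins 54 mm behind the grasp point. The pads swing forward as they close: fully open they stand 13 mm farther back than shut.
Start: joints at [1.228, 0.26, -0.138, 1.173, 0, 1.571], TCP at [0.176, 0.494, 0.231] pointing down, gripper open.
Joint ranges: [-2.78, 2.78], [-0.83, 1.72], [-1.28, 1.37], [-1.9, 2.12], [-1.57, 1.48], [-3.14, 3.14]. Speed limits (rad/s): [2.57, 2.57, 3.14, 3.14, 3.14, 3.14].

## Interface

Orientations are given as [roll, pitch, yaw] about the fixed x, y, z axes, in that order (R = Rz(yaw) Ry(pitch) Rx(roll)).
In Python, from station import get_state, camera, close_job, grasp_offset gives the robot as it stands.
- The arm moves only by the shell command python3 -m creep 'ROWS' [FORCE]. ROWS is JSON, a list of rows, each a list of 3 entries, a list of its own where there are three numbers: the shift along the tool's x, y, z in cm, then the turn, a rotation vector about the tool's x, y, z in degrees, then the closure in counts, from 0 (fully open) to 255 (shut). A call has 1 to 5 rows; each row is the pose to reach, as a shift and turn from the pose commanded when the call began, along the tool's axes at that moment; what a row does not reach only later rows make up. A row lasts 1/10 s, in which the tool goes at most 50 mm and 8.59 degrees, less where a joint would pass 70% of its speed; a pose out of reach is approached as far as the arm can. A call with a gripper value outside its range is refused whole. The fingers move at their own pace and stop on an object; FORCE is the grip in N (left out, the last holds). Time passes only in rows, so rows that repeat a pose let the fingers close. It gives the time, the measured TCP pose, the force, the opening and the grip force at its end, in the units of the state.
- get_state(): the state, without advancing time (a new reading comes with each control period).
- camera(name): name is "side" or "top" or "wrist"; returns a dict with "image" (420x560x3 uint8, blue, green, red), "fx", "fy", "cx", "cy" (pixels), "eye" and "attitude" of the camera in the world. Camera axes: x right, y down, z forward; pixel columns grow to the right and rows downward; lengths in m; the calibration is good to about 2 mm. A picture is of the moment at which its call begins. There is no depth.
- close_job(): hands the job in; it is judged then, once.
The state is a dict: "t": time; "joint_positions": joint angles; "joint_vel": joint speeds; "tau": joint torques, N m; "eef_pos": TCP position; "eef_rot": TCP orientation; "force": force on the tool from outside, world axes, zero at the start; "ft_torque": the same for the moment, N m; "opening": finger opening in m; "gripper_force": force on a finger pad.
Only numpy, scipy, OpenCV 4.12 (cv2) and the standard library are available. Lean on these libraries where they do the work, as an engineer would, in place of code of your own. Each camera call takes 0.05 s, during which the arm holds its last target. There are 200 camera calls.

## Task

Three spring tool setters stand on the bench. Touch off on the one with the red cap: press its cap down part-way from above with the fingertips, gently and without reaching the stop, keep it down for about two seconds so that its reading can settle, then let it spring up and draw back at least 10 cm clear of it. Do not grip, lift or shift the setter, and leave the yellow and blue setters, the ink bottle and the tin untouched.

Things in the scene. Friction and masses are not known exactly. Their poses are not given: they have to be found in the camera images.
- red_setter: Tool setter with a red touch cap: a heavy upright dark steel barrel (about 0.9 kg, 78 mm tall in all, foot 68 mm in diameter, barrel 56 mm, collar 60 mm) with a small white dial window on its side, standing loose on the bench. Origin: centre of its underside, z up. This is the one to touch.
- red_setter_top (a point): Centre of the flat top face of the red cap, which moves with the cap: 78 mm above the bench when the cap is up. The cap is a round red button 30 mm in diameter that stands 22 mm proud of the black collar (60 mm in diameter) round it.
- red_setter_cap (a joint): How far the red cap is pressed down, in m: 0 = fully up (sprung), 0.014 = at its stop. A spring pushes it up: about 2 N to start it, about 5.5 N at half travel and 9 N at the stop; it comes up by itself when released.
- yellow_setter: Tool setter with a yellow touch cap: a heavy upright dark steel barrel (about 0.9 kg, 78 mm tall in all, foot 68 mm in diameter, barrel 56 mm, collar 60 mm) with a small white dial window on its side, standing loose on the bench. Origin: centre of its underside, z up. Leave it alone.
- yellow_setter_top (a point): Centre of the flat top face of the yellow cap, which moves with the cap: 78 mm above the bench when the cap is up. The cap is a round yellow button 30 mm in diameter that stands 22 mm proud of the black collar (60 mm in diameter) round it.
- yellow_setter_cap (a joint): How far the yellow cap is pressed down, in m: 0 = fully up (sprung), 0.014 = at its stop. A spring pushes it up: about 2 N to start it, about 5.5 N at half travel and 9 N at the stop; it comes up by itself when released.
- blue_setter: Tool setter with a blue touch cap: a heavy upright dark steel barrel (about 0.9 kg, 78 mm tall in all, foot 68 mm in diameter, barrel 56 mm, collar 60 mm) with a small white dial window on its side, standing loose on the bench. Origin: centre of its underside, z up. Leave it alone.
- blue_setter_top (a point): Centre of the flat top face of the blue cap, which moves with the cap: 78 mm above the bench when the cap is up. The cap is a round blue button 30 mm in diameter that stands 22 mm proud of the black collar (60 mm in diameter) round it.
- blue_setter_cap (a joint): How far the blue cap is pressed down, in m: 0 = fully up (sprung), 0.014 = at its stop. A spring pushes it up: about 2 N to start it, about 5.5 N at half travel and 9 N at the stop; it comes up by itself when released.
- ink_bottle: Small blue bottle with a black cap, 33 mm in diameter and 68 mm tall, 0.12 kg, standing loose farther back. Origin: centre of its underside. Leave it alone.
- tin: Open round grey tin of screws, 76 mm in diameter and 50 mm tall, standing loose farther back on the right. Origin: centre of its underside. Leave it alone.
- can: Red oil can with a thin spout, 68 mm in diameter and 165 mm tall, fixed at the back of the bench, well behind the setters. Origin: centre of its underside.

How it is judged:
On the way, in this order (a step that is already met when the one before it is completed fails the run):
1. the fingertips hold the red cap down by more than 2.5 mm for 1 s (value of joint red_setter_cap above 0.0025 m and contact force between the fingers and red_setter above 0.5 N), for 1 s.
2. the red cap has sprung up again and the hand is clear (value of joint red_setter_cap below 0.001 m and distance between the grasp point and red_setter_top above 0.1 m), for 0.2 s.
At the end, for the whole second after the job is handed in: The red cap is up again (within 1 mm), the hand's grasp point is more than 10 cm from it, the red setter stands upright and still within 8 mm of where it stood, and the yellow and blue setters, the bottle and the tin are within 4 mm of where they stood (all of step 2 and distance of red_setter from where it was at the start of the episode below 0.008 m and angle between red_setter's own z axis and vertical below 0.05 rad and linear speed of red_setter below 0.01 m/s and distance of each of yellow_setter, blue_setter, ink_bottle, tin from where it was at the start of the episode below 0.004 m); the robot touches nothing.
It fails at once if the red cap is driven to its stop (more than 12.5 mm down) (value of joint red_setter_cap above 0.0125 m).
It fails at once if the red setter is pushed with more than 20 N (contact force between any of the arm, the fingers and red_setter above 20 N).
It fails at once if the red setter is lifted by more than 3 mm, tipped by more than 0.1 rad or shifted by more than 8 mm (height (world z) of red_setter above 0.003 m or angle between red_setter's own z axis and vertical above 0.1 rad or distance of red_setter from where it was at the start of the episode above 0.008 m).
It fails at once if the yellow or the blue setter is touched or moved by more than 4 mm (contact force between any of the arm, the fingers and yellow_setter above 0.5 N or distance of any of yellow_setter, blue_setter from where it was at the start of the episode above 0.004 m or contact force between any of the arm, the fingers and blue_setter above 0.5 N).
It fails at once if the ink bottle or the tin is touched or moved by more than 4 mm (contact force between any of the arm, the fingers and ink_bottle above 0.5 N or distance of any of ink_bottle, tin from where it was at the start of the episode above 0.004 m or contact force between any of the arm, the fingers and tin above 0.5 N).
It also fails if it takes over 40 s, if anything falls off the work surface, if the arm or the gripper's body presses on something with over 40 N, if the wrist force passes 120 N, or if a joint passes its speed limit or range.

## Working session

There is one attempt and no reset: what is moved stays moved. The work goes in short steps, Python scripts to look and compute and a shell command to move; the robot and the scene stay as the last step left them, time stands still between calls to the robot, and variables do not carry over. Pictures are saved under pics/ and viewed, at most 10 in all, crops included, and the job is handed in when it is done.

```bash
mkdir -p pics; cat > h.py <<'E'
import numpy as np, cv2
from scipy.spatial.transform import Rotation as R
from station import get_state, camera, close_job, grasp_offset
def rot(a):
    a=np.array(a,float)
    return a if a.shape==(3,3) else R.from_euler('xyz',a).as_matrix()
def ray(c,u,v,z):
    d=rot(c['attitude'])@np.array([(u-c['cx'])/c['fx'],(v-c['cy'])/c['fy'],1]); e=np.array(c['eye'])
    return e+d*(z-e[2])/d[2]
def blobs(img,lo,hi,amin=30):
    hsv=cv2.cvtColor(img,cv2.COLOR_BGR2HSV); m=cv2.inRange(hsv,lo,hi)
    if lo[0]==0: m|=cv2.inRange(hsv,(172,lo[1],lo[2]),(180,255,255))
    n,l,s,c=cv2.connectedComponentsWithStats(m)
    return [(s[i].tolist(),c[i].round(1).tolist()) for i in range(1,n) if s[i][4]>amin]
E
python3 - <<'E'
from h import *
print(get_state(),grasp_offset)
for n in('top','side'):
    c=camera(n); im=np.array(c['image']); cv2.imwrite(f'pics/{n}1.png',im)
    print(n,c['eye'],c['attitude'],c['fx'],c['fy'],c['cx'],c['cy'])
    for k,lo,hi in(('red',(0,130,70),(8,255,255)),('yel',(20,120,80),(35,255,255)),('blue',(100,120,60),(130,255,255))):
        for s,p in blobs(im,lo,hi): print(k,s,p,ray(c,*p,0.078).round(4))
E
```

```text
{'t': 0.0, 'joint_positions': array([ 1.22801082e+00,  2.60717511e-01, -1.39387021e-01,  1.17271525e+00,
       -2.18881980e-05,  1.57078393e+00]), 'joint_vel': array([-0.00084103, -0.00054583,  0.00075476, -0.00045698,  0.00173051,
        0.00025547]), 'tau': array([-8.06848384e-04, -4.05678427e+01,  2.53922421e+01,  1.88204180e-02,
       -2.06280697e-04, -6.11939299e-07]), 'eef_pos': array([0.17623131, 0.4937985 , 0.23044057]), 'eef_rot': array([-3.13956920e+00,  2.18630784e-05,  2.79881958e+00]), 'force': array([-1.33918933, -0.06511251, -0.37117947]), 'ft_torque': array([ 0.01923506, -0.02331595,  0.0120765 ]), 'gripper_force': 0.0, 'opening': 0.08583389460389206} 0.0187
top [ 0.49334388 -0.09779432  1.05143519] [-3.02928719e+00  5.05359725e-05 -1.59184570e+00] 453.34947841724403 453.34947841724403 277.4140539510503 215.65548590696707
red [299, 0, 67, 11, 622] [332.0, 4.5] [ 1.085  -0.2347  0.078 ]
red [284, 14, 80, 111, 5267] [322.9, 68.7] [ 0.9326 -0.209   0.078 ]
red [173, 127, 32, 33, 746] [189.3, 143.9] [0.766  0.0904 0.078 ]
red [194, 271, 14, 14, 157] [200.3, 277.5] [0.4
[... 749 characters left out ...]
5] [1.3731 1.3403 0.078 ]
red [466, 120, 33, 13, 76] [480.4, 125.3] [1.5502 0.2386 0.078 ]
red [369, 124, 142, 109, 7839] [432.7, 180.1] [ 1.047 -0.113  0.078]
red [299, 165, 23, 32, 599] [309.7, 181.8] [0.7304 0.0072 0.078 ]
red [205, 187, 12, 9, 91] [210.6, 190.7] [0.4694 0.0535 0.078 ]
red [152, 221, 32, 9, 68] [168.0, 224.9] [ 0.3254 -0.0904  0.078 ]
yel [267, 219, 14, 15, 155] [273.6, 225.4] [ 0.5403 -0.1858  0.078 ]
blue [96, 63, 69, 15, 691] [127.9, 70.7] [0.542  1.6591 0.078 ]
blue [217, 152, 87, 27, 1297] [260.9, 164.6] [0.6587 0.176  0.078 ]
blue [293, 252, 14, 10, 117] [299.5, 256.3] [ 0.5342 -0.3299  0.078 ]
blue [256, 273, 185, 104, 8101] [349.0, 321.5] [ 0.5169 -0.5521  0.078 ]
```

View pics/top1.png

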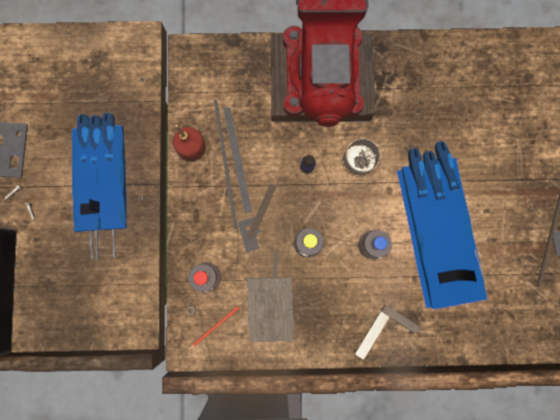

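View pics/side1.png

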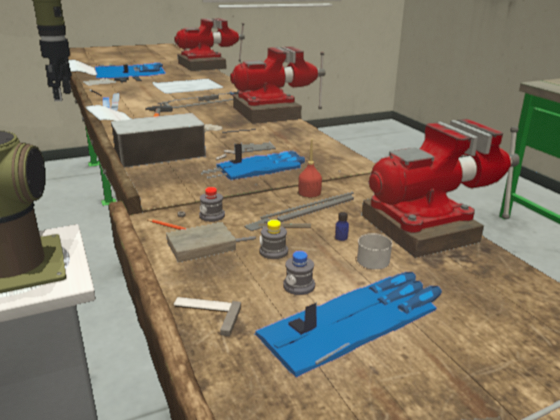

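The top view shows the red cap at pixel (200, 277), i.e. about (0.474, 0.067) m, with yellow at (310, 241) and blue at (380, 243). The side view shows the red cap at (211, 191), which agrees to about 1 cm because that centroid includes the cap's side. I'll shut the gripper and go above the red cap.

```bash
python3 -m creep '[[[-3.6,-2.6,0],[0,0,0],255],[[-7.2,-5.2,0],[0,0,0],255],[[-10.8,-7.8,0],[0,0,0],255],[[-14.4,-10.4,0],[0,0,0],255],[[-18,-13,0],[0,0,0],255]]' 30; python3 -m creep '[[[-3.6,-2.6,0],[0,0,0],255],[[-7.2,-5.2,0],[0,0,0],255],[[-10.8,-7.8,0],[0,0,0],255],[[-14.4,-10.4,0],[0,0,0],255],[[-18,-13,0],[0,0,0],255]]'
```

```text
t: 0.6
eef_pos: [0.3027, 0.3098, 0.231]
eef_rot: [-3.141, -0.0, 2.799]
force: [0.7, 0.1, 0.4]
opening: 0.0124
gripper_force: 0.0
t: 1.1
eef_pos: [0.4286, 0.1268, 0.2311]
eef_rot: [-3.142, -0.0, 2.799]
force: [0.4, 0.6, -0.5]
opening: 0.0001
gripper_force: 0.0
```

```bash
python3 -m creep '[[[-3.2,-2.1,0],[0,0,0],255],[[-6.4,-4.2,1],[0,0,0],255],[[-6.4,-4.2,3],[0,0,0],255],[[-6.4,-4.2,3],[0,0,0],255],[[-6.4,-4.2,3],[0,0,0],255]]'
python3 - <<'E'
from h import *
s=get_state(); p=s['eef_pos']; M=rot(s['eef_rot']); print(p,s['eef_rot'],s['opening'],s['force'])
for n in('wrist','top','side'):
    c=camera(n); im=np.array(c['image']); cv2.imwrite(f'pics/{n}2.png',im); print(n,c['eye'])
    for b,q in blobs(im,(0,130,70),(8,255,255),60):
        X=ray(c,*q,0.078); print(b,q,X.round(4),'tool cm',(M.T@(X-p)*100).round(2))
E
```

```text
t: 1.6
eef_pos: [0.4733, 0.0675, 0.2009]
eef_rot: [-3.141, -0.002, 2.799]
force: [-0.3, 0.1, 1.0]
opening: -0.0001
gripper_force: 0.0
[0.47331104 0.06748733 0.20089838] [-3.14067899e+00 -2.15256157e-03  2.79879811e+00] -0.000125057154504474 [-0.31493171  0.14299378  1.01044927]
wrist [0.4004389  0.09273797 0.3442745 ]
[180, 7, 73, 133, 1246] [216.7, 71.9] [0.3699 0.0563 0.078 ] tool cm [ 9.34 -4.51 12.31]
[260, 178, 38, 39, 1103] [278.5, 197.1] [0.4724 0.0667 0.078 ] tool cm [ 0.03 -0.1  12.29]
top [ 0.49334388 -0.09779432  1.05143519]
[299, 0, 67, 11, 619] [331.9, 4.5] [ 1.085  -0.2345  0.078 ] tool cm [-67.79  -7.87  12.15]
[284, 13, 80, 113, 5465] [322.9, 68.0] [ 0.9342 -0.2091  0.078 ] tool cm [-52.73 -10.55  12.19]
[173, 127, 32, 33, 743] [189.3, 143.9] [0.766  0.0904 0.078 ] tool cm [-26.82  12.01  12.22]
[195, 271, 13, 10, 94] [201.1, 275.5] [0.4783 0.0651 0.078 ] tool cm [-0.58 -0.05 12.29]
[193, 306, 46, 40, 198] [215.9, 325.3] [0.3738 0.0342 0.078 ] tool cm [ 8.23 -6.47 12.31]
side [ 0.11696117 -1.14747037  0.62641574]
[218, 22, 21, 24, 303] [227.5, 35.3] [1.4442 2.7277 0.078 ] tool cm [ -2.05 283.19  12.03]
[175, 29, 13, 20, 197] [181.8, 38.6] [1.0848 2.6633 0.078 ] tool cm [ 29.64 265.04  12.11]
[231, 49, 63, 57, 2110] [261.9, 80.2] [1.0938 1.219  0.078 ] tool cm [-19.76 129.32  12.13]
[288, 52, 30, 35, 593] [302.6, 71.6] [1.3719 1.338  0.078 ] tool cm [-41.96 149.88  12.06]
[466, 120, 32, 13, 72] [480.2, 125.2] [1.5504 0.2398 0.078 ] tool cm [-95.67  52.45  12.04]
[369, 124, 142, 109, 7831] [432.8, 180.1] [ 1.0473 -0.1131  0.078 ] tool cm [-60.15   2.3   12.16]
[299, 165, 23, 32, 596] [309.7, 181.8] [0.7304 0.0072 0.078 ] tool cm [-26.27   2.98  12.23]
[205, 187, 12, 9, 88] [210.6, 191.0] [0.4688 0.0517 0.078 ] tool cm [-0.13 -1.63 12.29]
[152, 220, 32, 10, 92] [167.7, 224.5] [ 0.3253 -0.0883  0.078 ] tool cm [  8.68 -19.63  12.33]
```

View pics/wrist2.png

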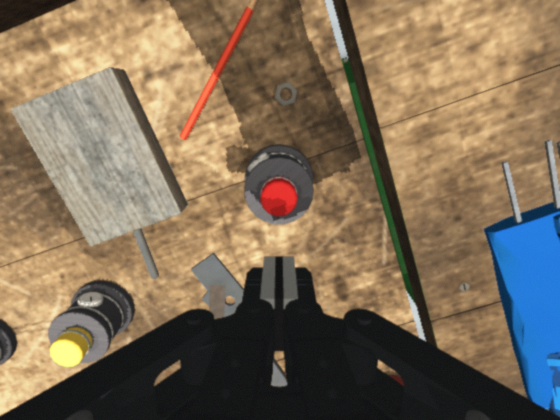

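```bash
python3 -m creep '[[[0,0,3],[0,0,0],255],[[0,0,6],[0,0,0],255],[[0,0,9],[0,0,0],255],[[0,0,10.5],[0,0,0],255],[[0,0,10.5],[0,0,0],255]]'; python3 -m creep '[[[0,0,0.3],[0,0,0],255],[[0,0,0.6],[0,0,0],255],[[0,0,0.8],[0,0,0],255],[[0,0,0.8],[0,0,0],255],[[0,0,0.8],[0,0,0],255]]'
```

```text
t: 2.25
eef_pos: [0.4725, 0.068, 0.095]
eef_rot: [-3.14, -0.003, 2.8]
force: [0.2, 0.7, -0.1]
opening: -0.0
gripper_force: 0.0
t: 2.75
eef_pos: [0.4746, 0.0675, 0.0887]
eef_rot: [3.141, 0.001, 2.799]
force: [0.5, -0.1, -0.9]
opening: 0.0001
gripper_force: 0.0
```

The wrist view shows the red cap at (278, 197), in line with the shut fingertips (column 280), and nothing else is near. I'll descend in small steps and watch the force.

```bash
python3 -m creep '[[[0,0,0.2],[0,0,0],255],[[0,0,0.5],[0,0,0],255],[[0,0,0.8],[0,0,0],255],[[0,0,1.0],[0,0,0],255],[[0,0,1.0],[0,0,0],255]]'; python3 -m creep '[[[0,0,0.1],[0,0,0],255],[[0,0,0.2],[0,0,0],255],[[0,0,0.3],[0,0,0],255],[[0,0,0.3],[0,0,0],255],[[0,0,0.3],[0,0,0],255]]'
```

```text
t: 3.25
eef_pos: [0.474, 0.0674, 0.078]
eef_rot: [-3.141, -0.001, 2.799]
force: [-0.8, 0.1, 1.9]
opening: 0.0003
gripper_force: 0.8
t: 3.75
eef_pos: [0.4741, 0.0674, 0.0753]
eef_rot: [-3.141, -0.0, 2.799]
force: [-2.5, -1.1, 1.9]
opening: -0.0003
gripper_force: 1.5
```

```bash
python3 -m creep '[[[0,0,0.1],[0,0,0],255],[[0,0,0.2],[0,0,0],255],[[0,0,0.3],[0,0,0],255],[[0,0,0.4],[0,0,0],255],[[0,0,0.4],[0,0,0],255]]'
python3 - <<'E'
from h import *
import time
s=get_state(); print(s['eef_pos'],s['force'],s['ft_torque'])
c=camera('side'); im=np.array(c['image']); cv2.imwrite('pics/side3.png',cv2.resize(im[150:250,150:290],None,fx=4,fy=4,interpolation=cv2.INTER_CUBIC))
print([b for b in blobs(im,(0,130,70),(8,255,255),20) if 190<b[1][0]<230 and 170<b[1][1]<210])
E
```

```text
t: 4.25
eef_pos: [0.4741, 0.0675, 0.0712]
eef_rot: [-3.141, -0.0, 2.799]
force: [-2.8, -0.5, 6.1]
opening: -0.0001
gripper_force: 2.5
[0.47407698 0.06745697 0.07122653] [-2.83830763 -0.50143032  6.09468894] [-0.16113548  0.53998077 -0.03752495]
[([205, 192, 12, 6, 56], [210.9, 194.7])]
```

View pics/side3.png

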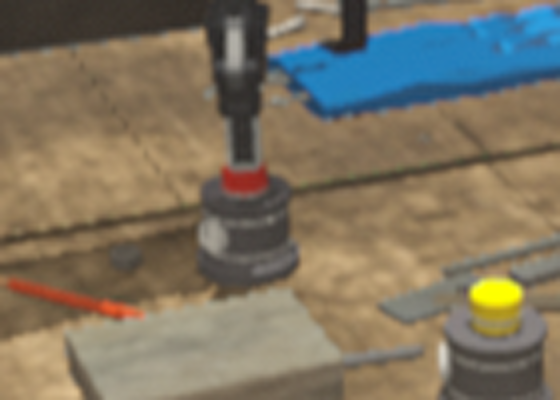

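The side crop shows the fingertips centred on the red cap at crop (245, 178), full-image pixel (211, 195), with the cap partly down and the setter upright. The 6 N at about 6.8 mm fits the spring figures, so I'll hold for 2 s.

```bash
python3 -m creep '[[[0,0,0],[0,0,0],255],[[0,0,0],[0,0,0],255],[[0,0,0],[0,0,0],255],[[0,0,0],[0,0,0],255],[[0,0,0],[0,0,0],255]]'; python3 -m creep '[[[0,0,0],[0,0,0],255],[[0,0,0],[0,0,0],255],[[0,0,0],[0,0,0],255],[[0,0,0],[0,0,0],255],[[0,0,0],[0,0,0],255]]'; python3 -m creep '[[[0,0,0],[0,0,0],255],[[0,0,0],[0,0,0],255],[[0,0,0],[0,0,0],255],[[0,0,0],[0,0,0],255],[[0,0,0],[0,0,0],255]]'; python3 -m creep '[[[0,0,0],[0,0,0],255],[[0,0,0],[0,0,0],255],[[0,0,0],[0,0,0],255],[[0,0,0],[0,0,0],255],[[0,0,0],[0,0,0],255]]'
```

```text
t: 4.8
eef_pos: [0.4741, 0.0675, 0.0713]
eef_rot: [-3.141, -0.0, 2.799]
force: [-3.0, -0.8, 4.5]
opening: -0.0001
gripper_force: 2.5
t: 5.3
eef_pos: [0.4741, 0.0675, 0.0713]
eef_rot: [-3.141, -0.0, 2.799]
force: [-3.4, -0.8, 5.2]
opening: -0.0001
gripper_force: 2.5
t: 5.8
eef_pos: [0.4741, 0.0675, 0.0713]
eef_rot: [-3.141, -0.0, 2.799]
force: [-3.1, -0.4, 4.6]
opening: 0.0002
gripper_force: 2.5
t: 6.3
eef_pos: [0.4741, 0.0675, 0.0713]
eef_rot: [-3.141, -0.0, 2.799]
force: [-2.9, -0.9, 6.0]
opening: -0.0001
gripper_force: 2.5
```

Held steady for 2 s. I'll let the cap up gently, then retract.

```bash
python3 -m creep '[[[0,0,-0.2],[0,0,0],255],[[0,0,-0.4],[0,0,0],255],[[0,0,-0.7],[0,0,0],255],[[0,0,-1.2],[0,0,0],255],[[0,0,-2],[0,0,0],255]]'; python3 -m creep '[[[0,0,-3],[0,0,0],255],[[0,0,-6],[0,0,0],255],[[0,0,-9],[0,0,0],255],[[0,0,-12],[0,0,0],255],[[0,0,-14],[0,0,0],255]]'; python3 -m creep '[[[0,0,0],[0,0,0],255],[[0,0,0],[0,0,0],255],[[0,0,0],[0,0,0],255],[[0,0,0],[0,0,0],255],[[0,0,0],[0,0,0],255]]'
python3 - <<'E'
from h import *
s=get_state(); p=s['eef_pos']; print(p,s['force'])
c=camera('side'); im=np.array(c['image']); cv2.imwrite('pics/side4.png',cv2.resize(im[150:300,150:400],None,fx=3,fy=3))
print([b for b in blobs(im,(0,130,70),(8,255,255),20) if 190<b[1][0]<230 and 170<b[1][1]<210])
c=camera('top'); im=np.array(c['image'])
for lo,hi in(((0,130,70),(8,255,255)),((20,120,80),(35,255,255)),((100,120,60),(130,255,255))): print([b for b in blobs(im,lo,hi,60) if b[0][4]<200])
E
```

```text
t: 6.8
eef_pos: [0.4746, 0.0676, 0.0915]
eef_rot: [3.141, 0.0, 2.799]
force: [0.6, 1.0, -0.1]
opening: -0.0002
gripper_force: 0.0
t: 7.3
eef_pos: [0.4756, 0.0677, 0.2343]
eef_rot: [3.14, 0.004, 2.799]
force: [0.1, 1.4, 0.1]
opening: -0.0001
gripper_force: 0.0
t: 7.8
eef_pos: [0.4736, 0.0674, 0.2303]
eef_rot: [-3.141, -0.002, 2.799]
force: [-0.1, 0.2, -0.6]
opening: -0.0002
gripper_force: 0.0
[0.47363854 0.06740328 0.23029872] [-0.06752638  0.24823545 -0.64339573]
[([205, 187, 12, 9, 87], [210.7, 190.9])]
[([194, 271, 14, 12, 118], [200.9, 276.0])]
[([303, 234, 14, 14, 152], [309.8, 240.6])]
[([374, 237, 13, 12, 125], [380.0, 242.6])]
```

View pics/side4.png

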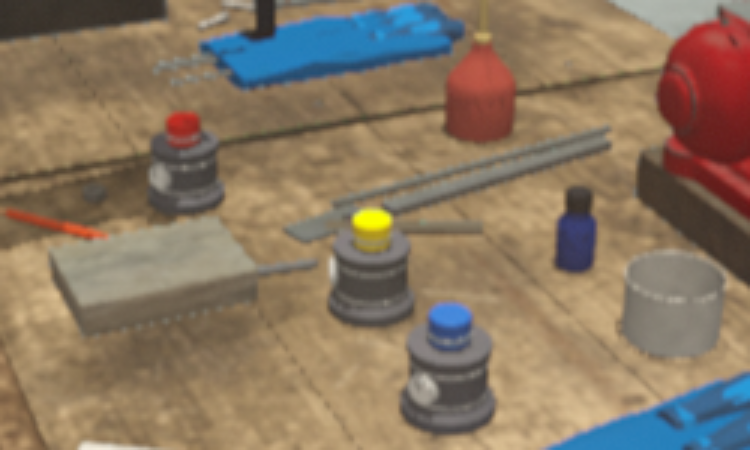

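The side view shows the red cap back up at its starting pixel (211, 191), with the setter upright and everything else where it was. The hand is over 15 cm clear.

```bash
python3 -c "from station import close_job; print(close_job())"
```

```text
the job is handed in; nothing more can be done
None
```

I pressed the red cap about 7 mm down at about 5–6 N, held it for 2 s and released it; the cameras show it back up with no visible shift in the setters, the hand ended over 15 cm clear, and the job is handed in (no verdict was returned).

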